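# Lock the swivel base of a machine vise with a ratchet wrench

### The job

The swivel base of the blue machine vise is loose: set the ratchet wrench on its lock bolt to tighten (flip the yellow pawl lever, which now stands at loosen, over to its other side), then swing the wrench back and work it clockwise until the bolt is snug (about 9 N of push at the middle of the grip), and let go. Never undo the bolt, do not overtighten it, be gentle with the small lever, and leave the other things on the bench alone.

Things in the scene. Friction and masses are not known exactly. Their poses are not given: they have to be found in the camera images.
- vise: Low blue machine vise, fixed. Origin on the bench on the vertical lock-bolt axis; own x axis away from the robot. The bolt stands on a 22 mm high, 96 mm wide lug that ends 78 mm to -x of it; round steel collar on it, 90 mm across, top at 36 mm. Swivel disc (22 mm high) begins 90 mm to +x of the axis, jaws (110 mm high, 110 mm wide) 159 mm to +x (a block clamped in them).
- bolt: Lock bolt: brass flange 84 mm across with a red mark, top 43 mm above the bench, hexagon hidden under the wrench head. Origin on the bench on its vertical axis. It turns only with the wrench. Turning it freely takes a push of about 4 to 5.5 N at point grip, square to the bar (wrench friction included); held still, friction carries 2 to 4 N of any push. It stays where it is left.
- bolt_turn (a joint): Bolt turn, rad, positive clockwise from above (tightening). Starts at 0 to 0.15. It meets its seat at 0.6 to 1.15 (unseen, varies); then the push at point grip rises 60 to 100 N per rad. SNUG = stop when the push is 8 to 11 N swinging slowly (4 to 9 N if read at rest); from 16 N (12 N at rest) it is overtightened. Let go, it gives back at most 0.15 rad, stays tight. Below -0.15 it counts as undone.
- handle: Ratchet wrench, captive on the bolt, swings level about it. Origin on the bench on the bolt axis, own x points from grip to bolt and beyond, z up. Head: steel disc 60 mm across, 56 to 86 mm above the bench. Shank 18 mm wide, then a red round grip with black bands, 26 mm in diameter, 95 to 195 mm from the axis. The bar's axis is 71 mm high, at least 34 mm free under the grip.
- grip (a point): Middle of the wrench's red grip, on the bar's axis, 150 mm from the bolt axis, 71 mm above the bench. Axes as handle.
- handle_swing (a joint): Swing of the wrench, rad, positive clockwise from above (tightening); 0 when it lies along the vise's -x axis; stops at -0.85 and +0.80. Starts at 0.45 to 0.70: too near the clockwise stop, so swing it back first. 24 teeth: after a back swing up to 0.27 rad of forward swing is idle. Own friction about 1 N at point grip; clicking back takes 1 to 2.5 N.
- lever: Pawl lever on top of the wrench head: dark, 91 mm above the bench, pivoted on the bolt axis, pointing to the grip, with an upright yellow thumb tab at its end. Tab: centre 36 mm from the axis, 8 mm along the lever, 10 mm across, from 89 to 110 mm above the bench. 1.5 to 2 N at the tab move it; it stays where it is left. More than 20 N on it breaks it. Origin on the bench on the bolt axis.
- tab (a point): Centre of the top of the yellow tab, 110 mm above the bench, 36 mm from the bolt axis. Own x points along the lever to the bolt axis, z up. To tighten, the tab moves about 28 mm towards its own +y (clockwise from above). Pushed with more than about 4 N the whole wrench swings along.
- pawl (a joint): Pawl lever relative to the wrench, rad, positive clockwise from above, stops at -0.40 (LOOSEN, where it starts) and +0.40 (TIGHTEN). Above +0.25 counts as tighten. At tighten the wrench turns the bolt when swung clockwise and clicks back freely counter-clockwise; at loosen the reverse.
- screwdriver: Screwdriver lying on the right of the bench; bystander.
- spare_bolt: Spare bolt 26 mm across, 44 mm high, standing on its head on the right of the vise; bystander.
- spanner: Spanner lying on the bench to the robot's right; bystander.
- collar: Steel ring 40 mm across, 14 mm high, on the bench on the left of the vise; bystander.
- oiler: White bottle with red cap, 48 mm across, 120 mm high, on the left; bystander.
- parts_tray: Red open tray 80 x 120 x 50 mm on the left; bystander.

How it is judged (in metres and radians):
On the way, in this order (a step that is already met when the one before it is completed fails the run):
1. the pawl lever is flipped to tighten (value of joint pawl above 0.25 rad), for 0.2 s.
2. the bolt is turned with the wrench until snug (value of joint pawl above 0.25 rad and contact force between bolt and vise above 2 N), for 0.2 s.
At the end, for the whole second after the job is handed in: The pawl lever stands at tighten (above +0.25 rad), the bolt is snug (at rest, its shoulder pressing on its seat inside with more than 2 N at 100 mm radius, which a push of 8 N at the grip gives amply), the wrench is at rest and let go (all of step 2 and velocity of joint bolt_turn between -0.05 and 0.05 rad/s and velocity of joint handle_swing between -0.1 and 0.1 rad/s); the robot touches nothing.
It fails at once if the bolt is undone by more than about 0.15 rad from its start (value of joint bolt_turn below -0.15 rad).
It fails at once if the bolt is overtightened (seat force above 20 N at 100 mm radius, a push above about 17 N at the grip) (contact force between bolt and vise above 20 N).
It fails at once if the pawl lever is pushed with more than 20 N (contact force between any of the fingers, the arm and lever above 20 N).
It fails at once if a bystander is moved more than 25 mm (distance of any of screwdriver, spanner, oiler, spare_bolt, parts_tray, collar from where it was at the start of the episode above 0.025 m).
It also fails if it takes over 64 s, if anything falls off the work surface, if the arm or the gripper's body presses on something with over 40 N, if the wrist force passes 120 N, or if a joint passes its speed limit or range.

### The arm

A 6-joint arm with a two-finger parallel gripper is mounted at the origin on the work surface. World frame = base frame: x ahead of the robot, y to its left, z up, the work surface at z = 0. Lengths are in m, angles in degrees, forces in N, time in s.
With the tool pointing down it reaches from about 0.3 to 0.75 m from the base axis. Payload 8.5 kg.
Tool frame: the origin (TCP) lies at the very end of the fingers, on their centre line; the grasp point (between the pads) lies 19 mm behind it (env.hold_point_z is the distance from the TCP to the grasp point, in m); z points along the fingers, y is the line along which they close (so a half turn about z gives the same grasp; the last joint's range is limited). The gripper opens to 85 mm and grips with 20 to 120 N. Pads are 22 mm wide; open, the fingers measure 114 mm over their backs; the gripper's body (76 mm by 85 mm) begins 54 mm behind the grasp point. The pads swing forward as they close: fully open they stand 13 mm farther back than shut.
Start: joints at [-83.44, 21.807, 74.336, -0, 83.858, -12.336], TCP at [0.178, -0.52, 0.231] pointing down, gripper open.
Joint ranges: [-178.18, 178.18], [-50.72, 133.34], [12.68, 142.11], [-81.47, 261.47], [9.98, 163.14], [-165.26, 165.26]. Speed limits (degrees/s): [136.94, 136.94, 180, 180, 180, 180].

### API

Orientations are given as a 3x3 rotation matrix whose columns are the frame's x, y, z axes.
In Python, from rig import env, optics gives the robot as it stands.
- The arm moves only by the shell command python3 -m jog 'ROWS' [OPENING] [FORCE]. ROWS is JSON, a list of rows, each an object with "linear": the shift along the tool's x, y, z in units of 40 mm (1.0 is 40 mm), a list of three; "roll": the turn about the tool's z in units of 5 degrees (1.0 is 5 degrees). A call has 1 to 12 rows; each row shifts and turns the commanded pose from where the row before left it, along the tool's axes as they then stand; what a row does not reach is not made up. A row lasts 1/12 s, in which the tool goes at most 41.7 mm and 7.16 degrees, less where a joint would pass 70% of its speed; a pose out of reach is approached as far as the arm can. A call is refused whole if a number of a shift passes 1 or a number of a turn 1, either way. A call with a gripper value outside its range is refused whole. OPENING is the opening, from -1 (shut) to 1 (fully open), set as the call begins (- or left out, the last holds). The fingers move at their own pace and stop on an object; FORCE is the grip in N (left out, the last holds). Time passes only in rows, so rows that do not move let the fingers close. It gives the time, the measured TCP pose, the force, the opening and the grip force at its end, in the units of the state.
- env.observe(): the state, without advancing time (a new reading comes with each control period).
- optics.get_image(name): name is "scene" or "top"; returns the picture (480x640x3 uint8, red, green, blue); there is no depth.
- optics.calibration(name): a dict with "fov_y" (degrees; the focal length in pixels is half the picture's height over the tangent of half this angle, whatever the lens; pixels are square), "cx", "cy" (the principal point, pixels), "T" (4x4, takes a point from camera to world coordinates). Camera axes: x right, y down, z forward; pixel columns grow to the right and rows downward; lengths in m; the calibration is good to about 2 mm. A picture is of the moment at which its call begins. calibration takes no time and is no camera call.
- env.close_job(): hands the job in; it is judged then, once.
The state is a dict: "time_s": time; "q": joint angles; "qvel": joint speeds; "joint_efforts": joint torques, N m; "position": TCP position; "tool_rot": TCP orientation; "ft_force": force on the tool from outside, world axes, zero at the start; "wrist_torque": the same for the moment, N m; "grip_width": finger opening in m; "gripper_force": force on a finger pad.
Only numpy, scipy, OpenCV 4.12 (cv2) and the standard library are available. Lean on these libraries where they do the work, as an engineer would, in place of code of your own. Each camera call takes 0.05 s, during which the arm holds its last target. There are 200 camera calls.

## Working session

There is one attempt and no reset: what is moved stays moved. The work goes in short steps, Python scripts to look and compute and a shell command to move; the robot and the scene stay as the last step left them, time stands still between calls to the robot, and variables do not carry over. Pictures are saved under pics/ and viewed, at most 10 in all, crops included, and the job is handed in when it is done.

```bash
ls; mkdir -p pics
python3 - <<'E'
from rig import env, optics
import cv2
for n in("scene","top"):
    im=optics.get_image(n); cv2.imwrite(f"pics/{n}0.png",im[:,:,::-1]); c=optics.calibration(n); print(n,c)
s=env.observe(); print(s)
E
```

```text
pics
scene {'fov_y': 57.942951234821926, 'cx': 319.7501759442915, 'cy': 234.82116753760764, 'T': array([[-3.08671919e-01,  7.27651447e-01, -6.12572459e-01,
         1.07028823e+00],
       [ 9.51168418e-01,  2.35774423e-01, -1.99221136e-01,
         1.60073531e-01],
       [-5.34630057e-04, -6.44153547e-01, -7.64896020e-01,
         7.46433145e-01],
       [ 0.00000000e+00,  0.00000000e+00,  0.00000000e+00,
         1.00000000e+00]])}
top {'fov_y': 57.69052273120538, 'cx': 315.47634042918156, 'cy': 236.17276958929457, 'T': array([[-0.01901679, -0.98866079,  0.14895708,  0.37749999],
       [-0.99980399,  0.01798342, -0.00828127,  0.01099888],
       [ 0.00550861, -0.14908537, -0.98880898,  1.08593509],
       [ 0.        ,  0.        ,  0.        ,  1.        ]])}
{'time_s': 0.1, 'q': array([-8.34401456e+01,  2.18366126e+01,  7.43802748e+01,  7.98274033e-04,
        8.38570093e+01, -1.23351741e+01]), 'qvel': array([ 0.07467578, -0.10399526, -0.19525305, -0.05548866, -0.01433472,
        0.02957459]), 'joint_efforts': array([ 3.13052733e-03, -4.49224126e+01, -2.31657082e+01, -1.72883711e-04,
        3.69727495e-03,  4.74240039e-06]), 'position': array([ 0.17808529, -0.5200914 ,  0.23077916]), 'tool_rot': array([[ 9.46113966e-01,  3.23833824e-01, -1.33579491e-04],
       [ 3.23833722e-01, -9.46113140e-01,  1.28287868e-03],
       [ 2.89058195e-04, -1.25700698e-03, -9.99999168e-01]]), 'ft_force': array([0.33324454, 0.0179759 , 0.14848337]), 'wrist_torque': array([ 0.03610848,  0.05067989, -0.01251981]), 'gripper_force': 0.0, 'grip_width': 0.08533605166105353}
```

View pics/scene0.png

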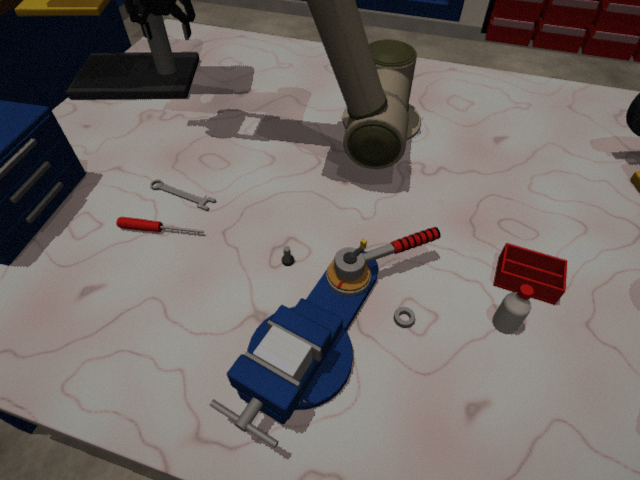

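View pics/top0.png

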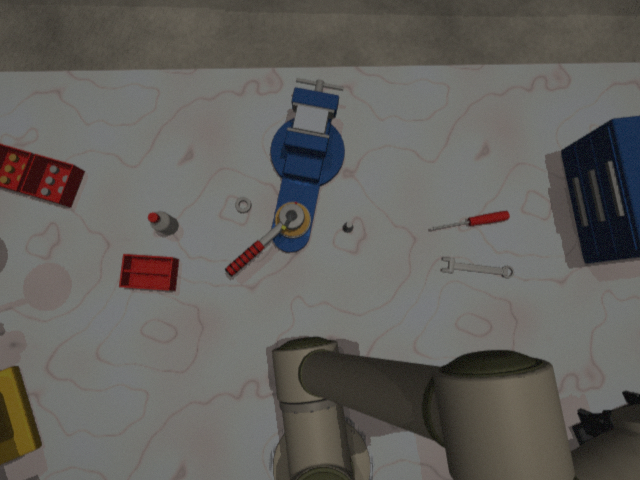

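The scene view shows the wrench head at about (349,262), tab (363,243) and grip from (395,248) to (438,234). In the top view the head is at (291,217) and the grip at (245,262), with free bench around the grip.

```bash
cat > h.py <<'E'
import numpy as np, cv2
from rig import env, optics
def ray(n,u,v):
    c=optics.calibration(n);f=240/np.tan(np.radians(c["fov_y"]/2));T=c["T"]
    return T[:3,3],T[:3,:3]@np.array([(u-c["cx"])/f,(v-c["cy"])/f,1])
def plane(n,u,v,z):
    o,d=ray(n,u,v);return o+d*(z-o[2])/d[2]
def pix(n,p):
    c=optics.calibration(n);f=240/np.tan(np.radians(c["fov_y"]/2));T=c["T"]
    q=T[:3,:3].T@(np.array(p)-T[:3,3]);return q[:2]/q[2]*f+[c["cx"],c["cy"]]
def tri(a,b):
    o1,d1=ray("scene",*a);o2,d2=ray("top",*b)
    s=np.linalg.lstsq(np.c_[d1,-d2],o2-o1,rcond=None)[0]
    p,q=o1+d1*s[0],o2+d2*s[1];return (p+q)/2,np.linalg.norm(p-q)
def mask(im,lo,hi,box):
    h=cv2.cvtColor(im,cv2.COLOR_RGB2HSV);m=cv2.inRange(h,lo,hi)
    if lo[0]==0 and hi[0]<10: m|=cv2.inRange(h,(172,)+lo[1:],(180,)+hi[1:])
    k=np.zeros_like(m);x0,y0,x1,y1=box;k[y0:y1,x0:x1]=m[y0:y1,x0:x1];return k
E
python3 - <<'E'
from h import *
np.set_printoptions(precision=4,suppress=True)
B={"scene":dict(grip=(385,220,450,262),tab=(354,236,372,254),fl=(322,255,375,300)),
   "top":dict(grip=(220,235,268,280),tab=(275,208,300,235),fl=(270,198,316,242))}
P={}
for n in B:
    im=cv2.imread(f"pics/{n}0.png")[:,:,::-1].copy()
    m=mask(im,(0,120,60),(8,255,255),B[n]["grip"]);pts=cv2.findNonZero(m)[:,0]
    r=cv2.minAreaRect(pts);print(n,"grip",len(pts),r)
    z=.071; P[n]=r[0]; print(plane(n,*r[0],z))
    bx=cv2.boxPoints(r);e=sorted([(np.linalg.norm(bx[i]-bx[(i+1)%4]),tuple((bx[i]+bx[(i+1)%4])/2)) for i in range(4)],key=lambda t:t[0])[:2]
    for _,q in e: print(" end",plane(n,*q,z))
    for nm,lo in(("tab",(20,120,60)),("fl",(12,90,60))):
        m=mask(im,lo,(32,255,255),B[n][nm]);p=cv2.findNonZero(m)
        if p is not None:
            p=p[:,0];print(n,nm,len(p),p.mean(0),p.min(0),p.max(0)); 
            if nm=="fl" : print(cv2.minEnclosingCircle(p), plane(n,*cv2.minEnclosingCircle(p)[0],.043))
            else: print(plane(n,*p.mean(0),.1))
print(tri(P["scene"],P["top"]))
ims=[]
for n,b in(("scene",(310,215,450,305)),("top",(215,190,335,280))):
    im=cv2.imread(f"pics/{n}0.png");x0,y0,x1,y1=b
    ims.append(cv2.resize(im[y0:y1,x0:x1],(780,290) if 0 else None,fx=3.2 if n=="scene" else 2.9,fy=3.2,interpolation=cv2.INTER_CUBIC))
ims=[cv2.resize(i,(398,290)) for i in ims]
cv2.imwrite("pics/c1.png",cv2.convertScaleAbs(np.hstack(ims),alpha=1.6))
E
```

```text
scene grip 389 ((414.997802734375, 239.85076904296875), (12.364544868469238, 47.38168716430664), 70.70995330810547)
[0.4828 0.171  0.071 ]
 end [0.448 0.211 0.071]
 end [0.5165 0.1323 0.071 ]
scene tab 47 [363.1489 243.3191] [361 239] [366 248]
[0.5472 0.0775 0.1   ]
scene fl 496 [347.8427 278.7863] [328 260] [369 290]
((348.5, 272.0), 21.10104751586914) [0.5809 0.0607 0.043 ]
top grip 360 ((244.7212371826172, 257.681396484375), (10.065713882446289, 42.896873474121094), 48.8140754699707)
[0.4826 0.1687 0.071 ]
 end [0.4503 0.206  0.071 ]
 end [0.5152 0.131  0.071 ]
top tab 23 [283.6522 226.3478] [276 208] [297 232]
[0.5502 0.0753 0.1   ]
top fl 338 [294.3402 222.7189] [275 203] [309 235]
((292.0, 219.0), 17.117341995239258) [0.5779 0.0586 0.043 ]
(array([0.4825, 0.1699, 0.0704]), np.float64(0.0022172680689787573))
```

View pics/c1.png

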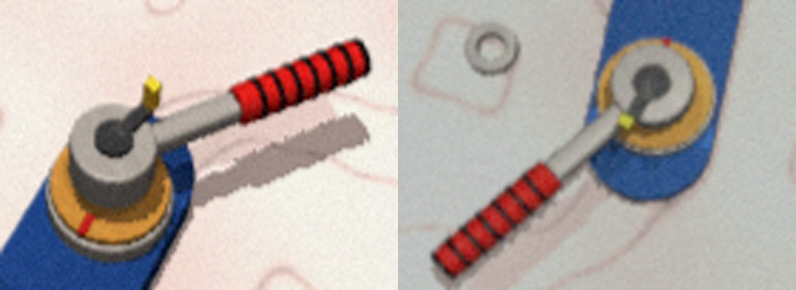

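The two views agree within 3 mm: the bolt axis is at about (0.579, 0.060), the wrench points at 131° and the tab at 154°. Lengths match too, with the grip centre 146 mm out. I'll move beside the tab, turn and close the fingers, staying high.

```bash
python3 -m jog '[{"linear":[0.71,-0.6,0]},{"linear":[0.71,-0.6,0]},{"linear":[0.71,-0.6,0]},{"linear":[0.71,-0.6,0]},{"linear":[0.71,-0.6,0]},{"linear":[0.71,-0.6,0]},{"linear":[0.71,-0.6,0]},{"linear":[0.71,-0.6,0]},{"linear":[0.71,-0.6,0]},{"linear":[0.71,-0.6,0]},{"linear":[0.71,-0.6,0]},{"linear":[0.71,-0.6,0]}]' -1 20 
python3 -m jog '[{"linear":[0.71,-0.6,0]},{"linear":[0.71,-0.6,0]},{"linear":[0.71,-0.6,0]},{"linear":[0.71,-0.6,0]},{"linear":[0.71,-0.6,0]},{"linear":[0.71,-0.6,0]},{"roll":-1},{"roll":-1},{"roll":-1},{"roll":-1},{"roll":-1},{"roll":-1}]'
python3 -m jog '[{"roll":-1},{"roll":-1},{"roll":-1},{"roll":-1},{"roll":-1},{"roll":-1},{"roll":-1},{"roll":-1},{"roll":-1},{"roll":-1},{"roll":-1},{"roll":-1}]'
python3 -m jog '[{"roll":-1},{"roll":-1},{"roll":-1},{"roll":-1},{"roll":-0.4},{"roll":0}]'
python3 - <<'E'
from h import *
s=env.observe();print(s["time_s"],s["position"],s["q"],s["tool_rot"],s["ft_force"],s["grip_width"])
E
```

```text
0.1 [ 0.17808529 -0.5200914   0.23077916] [-8.34401456e+01  2.18366126e+01  7.43802748e+01  7.98274033e-04
  8.38570093e+01 -1.23351741e+01] [[ 9.46113966e-01  3.23833824e-01 -1.33579491e-04]
 [ 3.23833722e-01 -9.46113140e-01  1.28287868e-03]
 [ 2.89058195e-04 -1.25700698e-03 -9.99999168e-01]] [0.33324454 0.0179759  0.14848337] 0.08533605166105353invalid input
invalid input
invalid input
invalid input
```

```bash
python3 -m jog '[{"linear":[0.71,-0.6,0],"roll":0},{"linear":[0.71,-0.6,0],"roll":0},{"linear":[0.71,-0.6,0],"roll":0},{"linear":[0.71,-0.6,0],"roll":0},{"linear":[0.71,-0.6,0],"roll":0},{"linear":[0.71,-0.6,0],"roll":0}]' -1 20
```

```text
time_s: 0.6
position: [0.2931, -0.3271, 0.2311]
tool_rot: [[0.946, 0.323, -0.0], [0.323, -0.946, 0.0], [-0.0, -0.001, -1.0]]
ft_force: [0.4, -0.3, 0.8]
grip_width: 0.0123
gripper_force: 0.0
```

```bash
python3 -m jog '[{"linear":[0.71,-0.6,0],"roll":0},{"linear":[0.71,-0.6,0],"roll":0},{"linear":[0.71,-0.6,0],"roll":0},{"linear":[0.71,-0.6,0],"roll":0},{"linear":[0.71,-0.6,0],"roll":0},{"linear":[0.71,-0.6,0],"roll":0},{"linear":[0.71,-0.6,0],"roll":0},{"linear":[0.71,-0.6,0],"roll":0},{"linear":[0.71,-0.6,0],"roll":0},{"linear":[0.71,-0.6,0],"roll":0},{"linear":[0.71,-0.6,0],"roll":0},{"linear":[0,0,0],"roll":-1}]' | grep pos
python3 -m jog '[{"linear":[0.7,-0.6,0],"roll":0},{"linear":[0,0,0],"roll":-1},{"linear":[0,0,0],"roll":-1},{"linear":[0,0,0],"roll":-1},{"linear":[0,0,0],"roll":-1},{"linear":[0,0,0],"roll":-1},{"linear":[0,0,0],"roll":-1},{"linear":[0,0,0],"roll":-1},{"linear":[0,0,0],"roll":-1},{"linear":[0,0,0],"roll":-1},{"linear":[0,0,0],"roll":-1},{"linear":[0,0,0],"roll":-1}]' | grep pos
python3 -m jog '[{"linear":[0,0,0],"roll":-1},{"linear":[0,0,0],"roll":-1},{"linear":[0,0,0],"roll":-1},{"linear":[0,0,0],"roll":-1},{"linear":[0,0,0],"roll":-1},{"linear":[0,0,0],"roll":-1},{"linear":[0,0,0],"roll":-1},{"linear":[0,0,0],"roll":-1},{"linear":[0,0,0],"roll":-1},{"linear":[0,0,0],"roll":-1},{"linear":[0,0,0],"roll":-0.4},{"linear":[0,0,0],"roll":0}]'
```

```text
position: [0.5045, 0.0267, 0.2308]
position: [0.5185, 0.0553, 0.231]
time_s: 3.6
position: [0.5185, 0.0553, 0.231]
tool_rot: [[-0.656, 0.755, -0.001], [0.755, 0.656, 0.0], [0.001, -0.001, -1.0]]
ft_force: [0.3, -0.5, 0.3]
grip_width: 0.0001
gripper_force: 0.0
```

```bash
python3 -m jog '[{"linear":[-0.05,-0.15,0.6],"roll":0},{"linear":[0,0,0.7],"roll":0},{"linear":[0,0,0.7],"roll":0},{"linear":[0,0,0.7],"roll":0},{"linear":[0,0,0.6],"roll":0},{"linear":[0,0,0],"roll":0},{"linear":[0,0,0],"roll":0}]'
python3 - <<'E'
from h import *
a=optics.get_image("scene");b=optics.get_image("top")
f=lambda im,x,y:cv2.resize(im[y:y+100,x:x+133],(399,300),interpolation=cv2.INTER_CUBIC)
cv2.imwrite("pics/c2.png",cv2.convertScaleAbs(np.hstack([f(a,300,195),f(b,230,170)])[:,:,::-1],alpha=1.6))
E
```

```text
time_s: 4.18
position: [0.5152, 0.0499, 0.099]
tool_rot: [[-0.654, 0.757, -0.002], [0.757, 0.654, 0.0], [0.002, -0.001, -1.0]]
ft_force: [0.3, 0.8, 0.6]
grip_width: -0.0003
gripper_force: 0.0
```

View pics/c2.png

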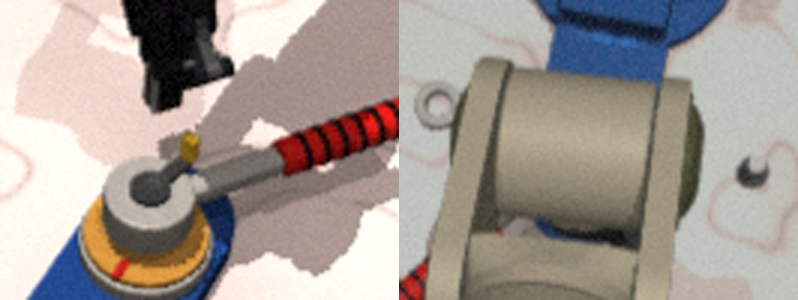

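The closed fingers stand clear behind the tab, with the top view blocked by the arm. I'll push slowly along tool +y.

```bash
python3 -m jog '[{"linear":[0,0.1,0],"roll":0},{"linear":[0,0.1,0],"roll":0},{"linear":[0,0.1,0],"roll":0},{"linear":[0,0.1,0],"roll":0}]' | grep -E "pos|ft"
python3 -m jog '[{"linear":[0,0.05,0],"roll":0},{"linear":[0,0.05,0],"roll":0}]' | grep -E "pos|ft"
python3 -m jog '[{"linear":[0,0.05,0],"roll":0},{"linear":[0,0.05,0],"roll":0}]' | grep -E "pos|ft"
python3 -m jog '[{"linear":[0,0.05,0],"roll":0},{"linear":[0,0.05,0],"roll":0}]' | grep -E "pos|ft"
python3 -m jog '[{"linear":[0,0.05,0],"roll":0},{"linear":[0,0.05,0],"roll":0}]' | grep -E "pos|ft"
```

```text
position: [0.5281, 0.0607, 0.0999]
ft_force: [-0.6, 0.1, -0.5]
position: [0.5308, 0.0633, 0.0994]
ft_force: [-0.5, 0.2, 0.8]
position: [0.5332, 0.0657, 0.0991]
ft_force: [-4.4, 0.5, 0.1]
position: [0.5362, 0.0684, 0.0992]
ft_force: [-2.5, -0.2, 0.1]
position: [0.5397, 0.071, 0.0993]
ft_force: [-2.2, -0.5, 0.7]
```

```bash
python3 -m jog '[{"linear":[0,0.05,0],"roll":0},{"linear":[0,0.05,0],"roll":0},{"linear":[0,0.05,0],"roll":0},{"linear":[0,0.05,0],"roll":0}]' | grep -E "pos|ft"
python3 -m jog '[{"linear":[0,0.05,0],"roll":0},{"linear":[0,0.05,0],"roll":0},{"linear":[0,0.05,0],"roll":0}]' | grep -E "pos|ft"
python3 -m jog '[{"linear":[0,0.05,0],"roll":0}]' | grep -E "pos|ft"
python3 - <<'E'
from h import *
a=optics.get_image("scene");b=optics.get_image("top")
f=lambda im,x,y:cv2.resize(im[y:y+100,x:x+133],(399,300),interpolation=cv2.INTER_CUBIC)
cv2.imwrite("pics/c3.png",cv2.convertScaleAbs(np.hstack([f(a,300,195),f(b,230,170)])[:,:,::-1],alpha=1.6))
E
```

```text
position: [0.5458, 0.0762, 0.0993]
ft_force: [-2.5, 0.3, 0.9]
position: [0.5505, 0.0799, 0.0993]
ft_force: [-1.0, -1.9, 0.6]
position: [0.552, 0.0812, 0.0994]
ft_force: [-1.4, -2.8, 1.1]
```

View pics/c3.png

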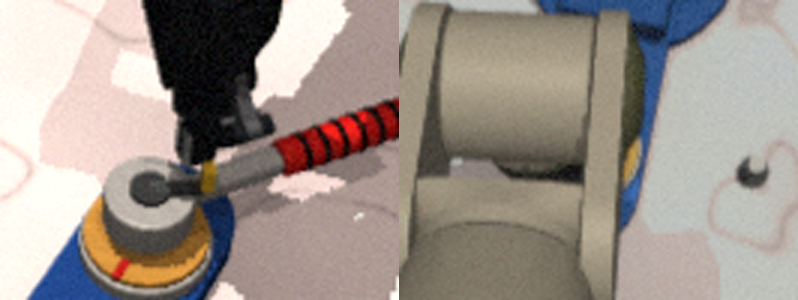

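The tab has been carried over to the clockwise side of the bar, now near (365,255) in the scene view, and the wrench has not moved. A few more millimetres to reach the stop.

```bash
python3 -m jog '[{"linear":[0,0.04,0],"roll":0}]' | grep -E "pos|ft"
python3 -m jog '[{"linear":[0,0.04,0],"roll":0}]' | grep -E "pos|ft"
python3 -m jog '[{"linear":[0,0.04,0],"roll":0}]' | grep -E "pos|ft"
```

```text
position: [0.5529, 0.082, 0.0993]
ft_force: [-3.2, -4.9, -0.2]
position: [0.5537, 0.0826, 0.0992]
ft_force: [-4.4, -8.6, 2.0]
position: [0.555, 0.0833, 0.0992]
ft_force: [-6.0, -10.2, 0.9]
```

```bash
python3 -m jog '[{"linear":[0,-0.3,0],"roll":0},{"linear":[0,-0.3,0],"roll":0},{"linear":[0,0,-0.8],"roll":0},{"linear":[0,0,-0.8],"roll":0},{"linear":[0.8,0.16,0],"roll":0},{"linear":[0.8,0.16,0],"roll":0},{"linear":[0.8,0.16,0],"roll":0},{"linear":[0.53,0.16,0],"roll":0},{"linear":[0,0,0],"roll":0},{"linear":[0,0,0],"roll":0}]' 0 20
python3 - <<'E'
from h import *
np.set_printoptions(precision=4,suppress=True)
a=optics.get_image("scene");b=optics.get_image("top")
cv2.imwrite("pics/s4.png",a[:,:,::-1]);cv2.imwrite("pics/t4.png",b[:,:,::-1])
f=lambda im,x,y:cv2.resize(im[y:y+100,x:x+133],(399,300),interpolation=cv2.INTER_CUBIC)
cv2.imwrite("pics/c4.png",cv2.convertScaleAbs(np.hstack([f(a,320,195),f(b,205,180)])[:,:,::-1],alpha=1.6))
m=mask(a,(0,120,40),(8,255,255),(375,200,470,290));p=cv2.findNonZero(m)[:,0];r=cv2.minAreaRect(p);print(r,plane("scene",*r[0],.071))
m=mask(a,(20,120,60),(32,255,255),(350,230,385,262));p=cv2.findNonZero(m)[:,0];print(p.mean(0),plane("scene",*p.mean(0),.1))
E
```

```text
time_s: 7.13
position: [0.4797, 0.175, 0.1636]
tool_rot: [[-0.656, 0.755, 0.001], [0.755, 0.656, 0.0], [-0.0, 0.001, -1.0]]
ft_force: [0.8, -0.1, 1.0]
grip_width: 0.0427
gripper_force: 0.0
((416.896240234375, 242.88677978515625), (12.63716983795166, 48.21355438232422), 74.05460357666016) [0.4894 0.176  0.071 ]
[369.1136 254.7955] [0.5706 0.095  0.1   ]
```

View pics/c4.png

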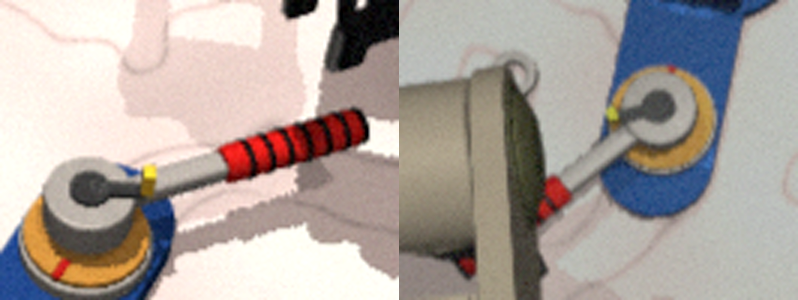

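The lever now sits on the clockwise side (0.42 rad ahead of the bar), so it's at tighten. The wrench swung only about 3°. Next I'll straddle the grip with the fingers half open.

```bash
python3 -m jog '[{"linear":[-0.05,0.18,0],"roll":0.6},{"linear":[0,0,0],"roll":0},{"linear":[0,0,0.6],"roll":0},{"linear":[0,0,0.6],"roll":0},{"linear":[0,0,0.5],"roll":0},{"linear":[0,0,0.4],"roll":0}]' 
python3 -m jog '[{"linear":[0,0,0.4],"roll":0},{"linear":[0,0,0.37],"roll":0},{"linear":[0,0,0],"roll":0},{"linear":[0,0,0],"roll":0}]'
```

```text
time_s: 7.73
position: [0.4864, 0.1764, 0.0778]
tool_rot: [[-0.614, 0.789, -0.001], [0.789, 0.614, -0.0], [0.001, -0.001, -1.0]]
ft_force: [-0.1, 0.4, -0.3]
grip_width: 0.0428
gripper_force: 0.0
time_s: 8.07
position: [0.4867, 0.1767, 0.0483]
tool_rot: [[-0.614, 0.789, -0.001], [0.789, 0.614, -0.0], [0.001, -0.001, -1.0]]
ft_force: [1.0, 0.0, 0.5]
grip_width: 0.0427
gripper_force: 0.0
```

```bash
python3 -m jog '[{"linear":[-0.009,-0.262,0],"roll":-0.8},{"linear":[-0.009,-0.262,0],"roll":-0.8},{"linear":[-0.009,-0.262,0],"roll":-0.8},{"linear":[-0.009,-0.262,0],"roll":-0.8},{"linear":[-0.009,-0.262,0],"roll":-0.8},{"linear":[-0.009,-0.262,0],"roll":-0.8}]' 
python3 -m jog '[{"linear":[-0.009,-0.262,0],"roll":-0.8},{"linear":[-0.009,-0.262,0],"roll":-0.8},{"linear":[-0.009,-0.262,0],"roll":-0.8},{"linear":[-0.009,-0.262,0],"roll":-0.8},{"linear":[-0.009,-0.262,0],"roll":-0.8},{"linear":[-0.009,-0.262,0],"roll":-0.8}]'
python3 - <<'E'
from h import *
np.set_printoptions(precision=4,suppress=True)
a=optics.get_image("scene");b=optics.get_image("top")
cv2.imwrite("pics/s5.png",a[:,:,::-1]);cv2.imwrite("pics/t5.png",b[:,:,::-1])
f=lambda im,x,y:cv2.resize(im[y:y+120,x:x+160],(399,300),interpolation=cv2.INTER_CUBIC)
cv2.imwrite("pics/c5.png",cv2.convertScaleAbs(np.hstack([f(a,280,180),f(b,205,140)])[:,:,::-1],alpha=1.6))
p=env.observe()["position"]-[.579,.060,0];print(np.hypot(*p[:2]),np.degrees(np.arctan2(p[1],p[0])))
E
```

```text
time_s: 8.57
position: [0.4469, 0.1291, 0.0498]
tool_rot: [[-0.884, 0.468, 0.003], [0.468, 0.884, 0.0], [-0.002, 0.002, -1.0]]
ft_force: [1.7, 1.3, -1.3]
grip_width: 0.0426
gripper_force: 1.1
time_s: 9.07
position: [0.4296, 0.0689, 0.0497]
tool_rot: [[-0.998, 0.068, 0.003], [0.068, 0.998, 0.0], [-0.003, 0.0, -1.0]]
ft_force: [0.0, 0.3, 0.5]
grip_width: 0.0428
gripper_force: 0.8
0.14957318216565826 176.78626000156046
```

View pics/c5.png

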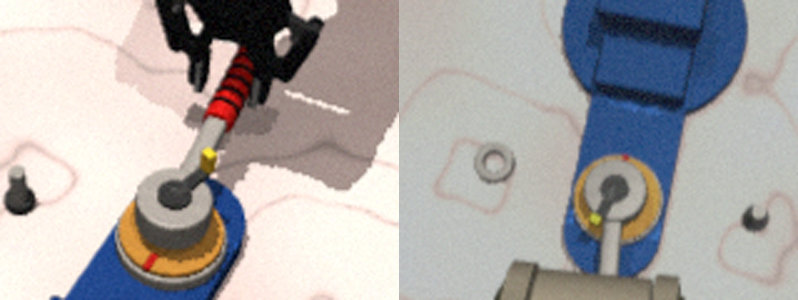

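The wrench follows (yellow tab still on the clockwise side, and the red mark hasn't visibly moved). I'll go further back.

```bash
python3 -m jog '[{"linear":[-0.009,-0.262,0],"roll":-0.8},{"linear":[-0.009,-0.262,0],"roll":-0.8},{"linear":[-0.009,-0.262,0],"roll":-0.8},{"linear":[-0.009,-0.262,0],"roll":-0.8},{"linear":[-0.009,-0.262,0],"roll":-0.8},{"linear":[-0.009,-0.262,0],"roll":-0.8},{"linear":[-0.009,-0.262,0],"roll":-0.8}]' | grep -E "pos|ft|rce"
python3 -m jog '[{"linear":[-0.002,-0.131,0],"roll":-0.4},{"linear":[-0.002,-0.131,0],"roll":-0.4}]'  | grep -E "pos|ft|rce"
python3 -m jog '[{"linear":[-0.002,-0.131,0],"roll":-0.4},{"linear":[-0.002,-0.131,0],"roll":-0.4}]'  | grep -E "pos|ft|rce"
python3 -m jog '[{"linear":[-0.002,-0.131,0],"roll":-0.4}]'  | grep -E "pos|ft|rce"
```

```text
position: [0.442, -0.0022, 0.0493]
ft_force: [0.8, 1.0, -0.5]
gripper_force: 0.6
position: [0.4466, -0.0116, 0.0492]
ft_force: [0.4, 1.9, 0.2]
gripper_force: 0.8
position: [0.4517, -0.0204, 0.0492]
ft_force: [0.5, 2.5, 0.2]
gripper_force: 0.9
position: [0.4545, -0.0248, 0.0492]
ft_force: [1.0, 1.4, -0.3]
gripper_force: 0.7
```

```bash
python3 -m jog '[{"linear":[-0.002,-0.131,0],"roll":-0.4}]'  | grep -E "pos|ft"
python3 -m jog '[{"linear":[-0.002,-0.131,0],"roll":-0.4}]'  | grep -E "pos|ft"
python3 -m jog '[{"linear":[0,0,0],"roll":0},{"linear":[0,0,0],"roll":0}]'
```

```text
position: [0.4576, -0.0291, 0.0492]
ft_force: [-0.2, 1.7, 0.9]
position: [0.4607, -0.0333, 0.0492]
ft_force: [0.3, 1.0, -0.7]
time_s: 10.5
position: [0.4604, -0.0334, 0.049]
tool_rot: [[-0.791, -0.612, 0.001], [-0.612, 0.791, -0.0], [-0.001, -0.001, -1.0]]
ft_force: [-0.6, 0.2, 0.3]
grip_width: 0.0431
gripper_force: 0.0
```

```bash
python3 -m jog '[{"linear":[-0.002,-0.131,0],"roll":-0.4},{"linear":[0,0,0],"roll":0}]'  | grep -E "pos|ft"
python3 -m jog '[{"linear":[-0.002,-0.131,0],"roll":-0.4},{"linear":[0,0,0],"roll":0}]'  | grep -E "pos|ft"
python3 - <<'E'
from h import *
b=optics.get_image("top");a=optics.get_image("scene")
f=lambda im,x,y:cv2.resize(im[y:y+120,x:x+160],(399,300),interpolation=cv2.INTER_CUBIC)
cv2.imwrite("pics/c6.png",cv2.convertScaleAbs(np.hstack([f(a,280,180),f(b,235,140)])[:,:,::-1],alpha=1.6))
E
```

```text
position: [0.4618, -0.0357, 0.0485]
ft_force: [-4.2, 8.6, 3.1]
position: [0.4622, -0.0355, 0.048]
ft_force: [-9.0, 33.5, 13.0]
```

View pics/c6.png

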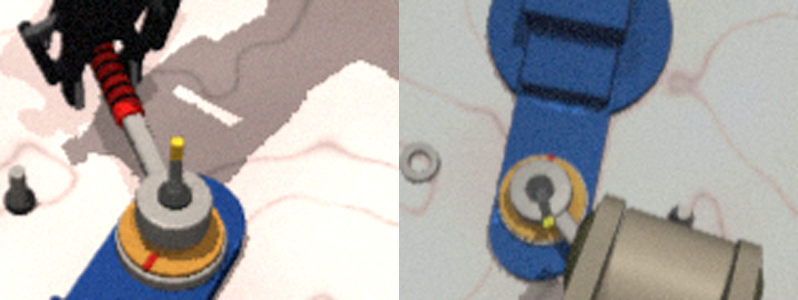

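The back stop was found (handle about 216°), and the tab is still on the clockwise side. Next is the forward stroke, using a small readout of tangential force, angle and radius.

```bash
cat > t.py <<'E'
from h import *
s=env.observe();p=s["position"]-[.579,.060,0];R=s["tool_rot"]
print("t%.2f ang %.1f r %.4f z %.3f yaw %.1f  push %.1f  radial %.1f pad %.1f"%(s["time_s"],np.degrees(np.arctan2(p[1],p[0]))%360,np.hypot(*p[:2]),p[2],(np.degrees(np.arctan2(R[1,0],R[0,0])))%360,-s["ft_force"]@R[:,1],s["ft_force"]@R[:,0],s["gripper_force"]))
E
python3 t.py
python3 -m jog '[{"linear":[-0.002,0.2,0],"roll":0.6},{"linear":[-0.005,0.196,0],"roll":0.6},{"linear":[-0.005,0.196,0],"roll":0.6},{"linear":[-0.005,0.196,0],"roll":0.6}]' >/dev/null; python3 t.py
python3 -m jog '[{"linear":[-0.005,0.196,0],"roll":0.6},{"linear":[-0.005,0.196,0],"roll":0.6},{"linear":[-0.005,0.196,0],"roll":0.6}]' >/dev/null; python3 t.py
python3 -m jog '[{"linear":[-0.002,0.131,0],"roll":0.4},{"linear":[-0.002,0.131,0],"roll":0.4},{"linear":[-0.002,0.131,0],"roll":0.4}]' >/dev/null; python3 t.py
python3 -m jog '[{"linear":[-0.002,0.131,0],"roll":0.4},{"linear":[-0.002,0.131,0],"roll":0.4},{"linear":[-0.002,0.131,0],"roll":0.4}]' >/dev/null; python3 t.py
```

```text
t10.93 ang 219.3 r 0.1509 z 0.048 yaw 221.7  push -31.0  radial -14.6 pad 15.8
t11.27 ang 210.1 r 0.1512 z 0.049 yaw 209.6  push 1.5  radial -0.7 pad 0.8
t11.52 ang 201.1 r 0.1512 z 0.049 yaw 200.6  push 0.6  radial -0.2 pad 0.6
t11.77 ang 195.4 r 0.1511 z 0.049 yaw 194.7  push 6.0  radial 1.5 pad 2.5
t12.02 ang 189.4 r 0.1512 z 0.049 yaw 188.7  push 5.4  radial 2.0 pad 2.5
```

```bash
python3 -m jog '[{"linear":[-0.002,0.131,0],"roll":0.4},{"linear":[-0.002,0.131,0],"roll":0.4},{"linear":[-0.002,0.131,0],"roll":0.4}]' >/dev/null; python3 t.py
python3 -m jog '[{"linear":[-0.001,0.065,0],"roll":0.2},{"linear":[-0.001,0.065,0],"roll":0.2},{"linear":[-0.001,0.065,0],"roll":0.2}]' >/dev/null; python3 t.py
python3 -m jog '[{"linear":[-0.001,0.065,0],"roll":0.2},{"linear":[-0.001,0.065,0],"roll":0.2},{"linear":[-0.001,0.065,0],"roll":0.2}]' >/dev/null; python3 t.py
python3 -m jog '[{"linear":[-0.001,0.065,0],"roll":0.2},{"linear":[-0.001,0.065,0],"roll":0.2}]' >/dev/null; python3 t.py
python3 -m jog '[{"linear":[-0.001,0.065,0],"roll":0.2},{"linear":[-0.001,0.065,0],"roll":0.2}]' >/dev/null; python3 t.py
```

```text
t12.27 ang 183.4 r 0.1512 z 0.049 yaw 182.7  push 5.3  radial 1.2 pad 2.5
t12.52 ang 180.5 r 0.1511 z 0.049 yaw 179.8  push 4.8  radial 2.5 pad 2.2
t12.77 ang 177.5 r 0.1510 z 0.049 yaw 176.8  push 4.1  radial 2.5 pad 2.2
t12.93 ang 175.5 r 0.1509 z 0.049 yaw 174.8  push 3.8  radial 2.7 pad 2.2
t13.10 ang 173.5 r 0.1509 z 0.049 yaw 172.8  push 4.2  radial 2.2 pad 2.2
```

Still free-turning. I'll continue in 2° calls.

```bash
python3 -m jog '[{"linear":[-0.001,0.065,0],"roll":0.2},{"linear":[-0.001,0.065,0],"roll":0.2}]' >/dev/null; python3 t.py
python3 -m jog '[{"linear":[-0.001,0.065,0],"roll":0.2},{"linear":[-0.001,0.065,0],"roll":0.2}]' >/dev/null; python3 t.py
python3 -m jog '[{"linear":[-0.001,0.065,0],"roll":0.2},{"linear":[-0.001,0.065,0],"roll":0.2}]' >/dev/null; python3 t.py
```

```text
t13.27 ang 171.5 r 0.1508 z 0.049 yaw 170.8  push 4.4  radial 2.1 pad 2.2
t13.43 ang 169.5 r 0.1507 z 0.049 yaw 168.8  push 3.5  radial 2.6 pad 2.2
t13.60 ang 167.6 r 0.1507 z 0.049 yaw 166.8  push 3.8  radial 2.1 pad 2.2
```

```bash
python3 -m jog '[{"linear":[-0.001,0.065,0],"roll":0.2},{"linear":[-0.001,0.065,0],"roll":0.2}]' >/dev/null; python3 t.py
```

```text
t13.77 ang 165.6 r 0.1506 z 0.048 yaw 164.8  push 4.2  radial 2.9 pad 2.2
```

```bash
python3 -m jog '[{"linear":[-0.001,0.065,0],"roll":0.2},{"linear":[-0.001,0.065,0],"roll":0.2}]' >/dev/null; python3 t.py
python3 -m jog '[{"linear":[-0.001,0.065,0],"roll":0.2},{"linear":[-0.001,0.065,0],"roll":0.2}]' >/dev/null; python3 t.py
```

```text
t13.93 ang 163.6 r 0.1506 z 0.048 yaw 162.8  push 5.3  radial 2.7 pad 2.2
t14.10 ang 161.6 r 0.1506 z 0.048 yaw 160.8  push 3.9  radial 2.4 pad 2.2
```

```bash
python3 -m jog '[{"linear":[-0.001,0.065,0],"roll":0.2},{"linear":[-0.001,0.065,0],"roll":0.2}]' >/dev/null; python3 t.py
python3 -m jog '[{"linear":[-0.001,0.065,0],"roll":0.2}]' >/dev/null; python3 t.py
```

```text
t14.27 ang 159.6 r 0.1505 z 0.048 yaw 158.8  push 5.3  radial 3.0 pad 2.2
t14.35 ang 158.7 r 0.1504 z 0.048 yaw 157.8  push 4.5  radial 1.6 pad 2.2
```

```bash
python3 -m jog '[{"linear":[-0.001,0.065,0],"roll":0.2},{"linear":[-0.001,0.065,0],"roll":0.2}]' >/dev/null; python3 t.py
python3 -m jog '[{"linear":[-0.001,0.065,0],"roll":0.2},{"linear":[-0.001,0.065,0],"roll":0.2}]' >/dev/null; python3 t.py
```

```text
t14.52 ang 156.7 r 0.1504 z 0.048 yaw 155.8  push 4.1  radial 2.1 pad 2.2
t14.68 ang 154.7 r 0.1503 z 0.048 yaw 153.8  push 4.3  radial 3.3 pad 2.2
```

```bash
python3 -m jog '[{"linear":[-0.001,0.065,0],"roll":0.2},{"linear":[-0.001,0.065,0],"roll":0.2}]' >/dev/null; python3 t.py
```

```text
t14.85 ang 152.7 r 0.1502 z 0.048 yaw 151.8  push 5.0  radial 1.9 pad 2.2
```

```bash
python3 -m jog '[{"linear":[-0.001,0.065,0],"roll":0.2},{"linear":[-0.001,0.065,0],"roll":0.2}]' >/dev/null; python3 t.py
python3 -m jog '[{"linear":[-0.001,0.065,0],"roll":0.2},{"linear":[-0.001,0.065,0],"roll":0.2}]' >/dev/null; python3 t.py
```

```text
t15.02 ang 150.7 r 0.1502 z 0.048 yaw 149.8  push 4.8  radial 2.7 pad 2.2
t15.18 ang 148.8 r 0.1501 z 0.048 yaw 147.8  push 4.1  radial 2.1 pad 2.2
```

```bash
python3 -m jog '[{"linear":[-0.001,0.065,0],"roll":0.2},{"linear":[-0.001,0.065,0],"roll":0.2}]' >/dev/null; python3 t.py
```

```text
t15.35 ang 146.8 r 0.1501 z 0.048 yaw 145.8  push 4.4  radial 2.5 pad 2.2
```

```bash
python3 -m jog '[{"linear":[-0.001,0.065,0],"roll":0.2},{"linear":[-0.001,0.065,0],"roll":0.2}]' >/dev/null; python3 t.py
python3 -m jog '[{"linear":[-0.001,0.065,0],"roll":0.2},{"linear":[-0.001,0.065,0],"roll":0.2}]' >/dev/null; python3 t.py
```

```text
t15.52 ang 144.8 r 0.1500 z 0.048 yaw 143.8  push 3.7  radial 2.4 pad 2.2
t15.68 ang 142.8 r 0.1499 z 0.048 yaw 141.8  push 3.8  radial 1.7 pad 2.2
```

```bash
python3 -m jog '[{"linear":[-0.001,0.065,0],"roll":0.2},{"linear":[-0.001,0.065,0],"roll":0.2}]' >/dev/null; python3 t.py
```

```text
t15.85 ang 140.9 r 0.1499 z 0.048 yaw 139.8  push 6.9  radial 2.1 pad 3.1
```

The seat has been met (pad force rose from 2.2 to 3.1 N). Single small steps from here.

```bash
python3 -m jog '[{"linear":[0,0.065,0],"roll":0.2}]' >/dev/null; python3 t.py
```

```text
t15.93 ang 140.0 r 0.1499 z 0.048 yaw 138.8  push 7.1  radial 2.2 pad 3.5
```

```bash
python3 -m jog '[{"linear":[0,0.05,0],"roll":0.15}]' >/dev/null; python3 t.py
```

```text
t16.02 ang 139.2 r 0.1499 z 0.048 yaw 138.1  push 7.3  radial 1.6 pad 3.8
```

```bash
python3 -m jog '[{"linear":[0,0.05,0],"roll":0.15}]' >/dev/null; python3 t.py
```

```text
t16.10 ang 138.5 r 0.1499 z 0.048 yaw 137.3  push 8.8  radial 2.0 pad 4.2
```

```bash
python3 -m jog '[{"linear":[0,0.05,0],"roll":0.15}]' >/dev/null; python3 t.py
```

```text
t16.18 ang 137.8 r 0.1498 z 0.048 yaw 136.6  push 9.5  radial 0.4 pad 4.5
```

```bash
python3 -m jog '[{"linear":[0,0,0],"roll":0},{"linear":[0,0,0],"roll":0},{"linear":[0,0,0],"roll":0},{"linear":[0,0,0],"roll":0}]' >/dev/null; python3 t.py
python3 -m jog '[{"linear":[0,-0.05,0],"roll":0},{"linear":[0,-0.05,0],"roll":0},{"linear":[0,-0.05,0],"roll":0},{"linear":[0,-0.05,0],"roll":0},{"linear":[0,0,0],"roll":0},{"linear":[0,0,0],"roll":0}]' >/dev/null; python3 t.py
```

```text
t16.52 ang 137.7 r 0.1498 z 0.048 yaw 136.6  push 6.1  radial 1.3 pad 3.0
t17.02 ang 140.4 r 0.1489 z 0.049 yaw 136.6  push -0.4  radial -0.2 pad 0.0
```

```bash
python3 -m jog '[{"linear":[0,0,-0.2],"roll":0},{"linear":[0,0,-0.5],"roll":0},{"linear":[0,0,-0.8],"roll":0},{"linear":[0,0,-0.8],"roll":0},{"linear":[0,0,-0.8],"roll":0},{"linear":[0.8,0,0],"roll":0},{"linear":[0.8,0,0],"roll":0},{"linear":[0.8,0,0],"roll":0},{"linear":[0,0,0],"roll":0},{"linear":[0,0,0],"roll":0},{"linear":[0,0,0],"roll":0}]'
python3 - <<'E'
from h import *
a=optics.get_image("scene")
cv2.imwrite("pics/c7.png",cv2.convertScaleAbs(cv2.resize(a[160:340,250:490],(800,600))[:,:,::-1],alpha=1.6))
E
```

```text
time_s: 17.93
position: [0.3948, 0.2207, 0.173]
tool_rot: [[-0.727, 0.686, 0.001], [0.686, 0.727, 0.0], [-0.001, 0.001, -1.0]]
ft_force: [0.1, 1.0, 0.8]
grip_width: 0.0426
gripper_force: 0.0
```

View pics/c7.png

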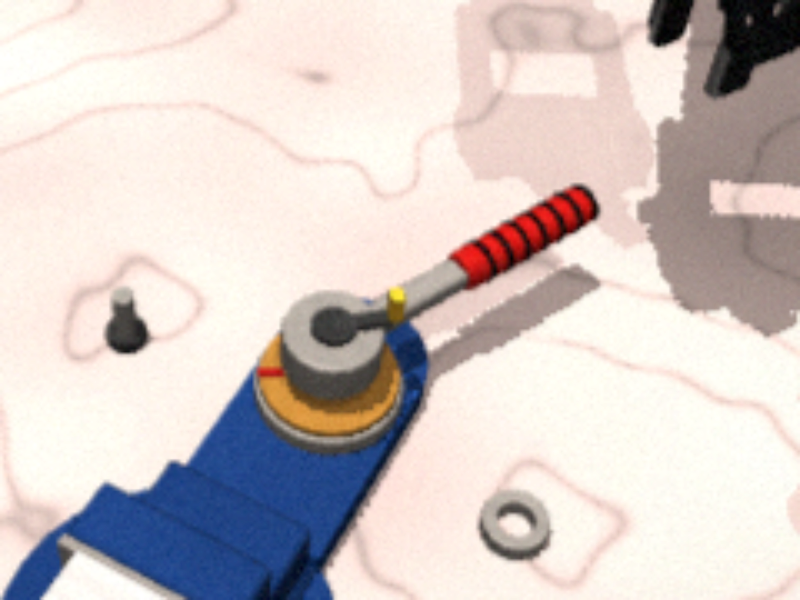

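The red mark has turned clockwise, the tab is on the tighten side, and the gripper is clear. Handing in.

```bash
python3 -c "
from rig import env
print(env.close_job())"
```

```text
the job is handed in; nothing more can be done
None
```

I flipped the pawl lever to tighten and turned the bolt clockwise until snug (about 9.5 N swinging slowly, 6 N at rest), then let go and handed the job in at about 18 s; no verdict came back.

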